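Clamp the setting block in the lever vice

ROBOT

A 7-joint arm with a two-finger parallel gripper is mounted at the origin on a cart in front of the work surface, level with it; the furniture and walls round the work are solid. World frame = base frame: x ahead of the robot, y to its left, z up, the work surface at z = 0. Lengths are in m, angles in degrees, forces in N, time in s.
With the tool pointing down it reaches from about 0.4 to 0.925 m from the base axis. Payload 5.6 kg.
Tool frame: the origin (TCP) lies between the finger pads; the fingertips stand 25 mm ahead of it and the grasp point (between the pads) lies 6 mm ahead of it; z points along the fingers, y is the direction in which the jaws open and shut (so a half turn about z gives the same grasp; the last joint's range is limited). The gripper opens to 85 mm and grips with 20 to 120 N. Pads are 22 mm wide; open, the fingers measure 114 mm over their backs; the gripper's body (76 mm by 85 mm) begins 54 mm behind the grasp point. The pads swing forward as they close: fully open they stand 13 mm farther back than shut.
Start: joints at [71.963, 26.786, -0.665, 91.828, 0.344, 61.387, -3.226], TCP at [0.174, -0.626, 0.256] pointing down, gripper open.
Joint ranges: [-144.91, 144.91], [-17.63, 115.5], [-89.93, 88.59], [15.96, 139.68], [-74.01, 254.01], [8.47, 105.57], [-167.45, 167.45]. Speed limits (degrees/s): [147.25, 147.25, 180, 180, 180, 180, 180].

INTERFACE

Orientations are given as [roll, pitch, yaw] about the fixed x, y, z axes, in that order (R = Rz(yaw) Ry(pitch) Rx(roll)).
In Python, from rig import * gives the robot as it stands.
- The arm moves only by the tool drive_tool, never from a script. Its argument "deltas" is a list that holds one entry, the list of rows, each a list of 7 numbers: the shift along the tool's x, y, z in units of 250 mm (1.0 is 250 mm), then the turn, a rotation vector about the tool's x, y, z in units of 2 rad (1.0 is 2 rad), then the closure, from 0 (fully open) to 1 (shut). A call has 1 to 12 rows; each row is the pose to reach, as a shift and turn from the pose commanded when the call began, along the tool's axes at that moment; what a row does not reach only later rows make up. A row lasts 1/8 s, in which the tool goes at most 62.5 mm and 10.7 degrees, less where a joint would pass 70% of its speed; a pose out of reach is approached as far as the arm can. A call with a number of a shift or a turn outside -1 to 1 is refused whole. A call with a gripper value outside its range is refused whole. The fingers move at their own pace and stop on an object; "force" is the grip in N (left out, the last holds). Time passes only in rows, so rows that repeat a pose let the fingers close. It gives the time, the measured TCP pose, the force and the opening at its end, in the units of the state.
- state(): the state, without advancing time (a new reading comes with each control period).
- read_camera(name): name is "scene" or "top" or "wrist"; returns (picture, depth): 420x560x3 uint8, blue, green, red; 420x560 float32, m along the optical axis (not along the pixel's ray), 0 where there is no reading.
- get_calibration(name): a dict with "fx", "fy", "cx", "cy" (pixels), "rvec" (rotation vector, rad) and "tvec" (3), from world to camera coordinates, as OpenCV has them. Camera axes: x right, y down, z forward; pixel columns grow to the right and rows downward; lengths in m; the calibration is good to about 2 mm. The wrist camera is an equidistant fisheye: a pixel r from the principal point sees the ray r / f radians off the axis. A picture is of the moment at which its call begins: read the wrist's pose just before it. get_calibration takes no time and is no camera call; for the wrist camera it gives the pose at the moment of the call.
- close_job(): hands the job in, once; it reports no verdict.
The state is a dict: "t": time; "qpos": joint angles; "joint_velocities": joint speeds; "joint_efforts": joint torques, N m; "position": TCP position; "eef_rot": TCP orientation; "wrist_force": force on the tool from outside, world axes, zero at the start; "torque": the same for the moment, N m; "finger_gap": opening from 0.0 (shut) to 1.0 (fully open).
Only numpy, scipy, OpenCV 4.12 (cv2) and the standard library are available. Lean on these libraries where they do the work, as an engineer would, in place of code of your own. Each camera call takes 0.05 s, during which the arm holds its last target. There are 200 camera calls.

TASK

Lift the small steel block out of its wooden keeper by its ends, set it down flat on the open bench and let go; then take it again by its long sides, lay it flat on the vice's bed between the open jaws, its ends facing the two jaws and roughly midway across their width, and let go. Then pinch the lever's black grip so that the round release button in its side is pressed in, keep it pressed while you swing the lever fully down, and let go: the button must spring out and latch the lever down, with the block clamped between the jaws. Do not disturb the bearing, the turned spigot or the screwdriver.

Things in the scene. Friction and masses are not known exactly. Their poses are not given: they have to be found in the camera images.
- vice: Lever vice fixed to the bench; grey base 100 (x) x 270 mm (y -215 to +55), 12 high. Origin at bench height right below the lever's hinge, z up. The jaws (50 mm wide in x, 34 mm above the bed) are on its -y side, the lever swings down toward +y. On the hinge's -x side a toothed steel index plate, radius 60 mm, catches the lever's latch pin.
- bed (a point): Point on top of the vice's steel bed (22 mm above the bench), midway across the jaws' width and midway between the open jaws; axes as the vice's. The bed is 50 mm wide (x). The jaws' faces look along y and are about 54 to 56 mm apart while the lever is up (lever between 0 and 0.12).
- fixed_jaw: Fixed jaw at the vice's -y end; its steel face is 28 mm from point bed in -y.
- jaw_face: Sprung steel face of the sliding jaw, 28 mm from point bed in +y when open. Lowering the lever drives it toward -y, 18 mm per radian; it pushes the block against the fixed jaw and then yields on its spring, pressing with about 13 N at full stroke.
- hinge (a point): Point on the lever's hinge axis, 70 mm above the bench, on the vice's middle plane. The hinge axis is the vice's x axis.
- grip (a point): Point to take the lever by, 155 mm from the hinge: inside the black grip on the button's axis, midway between the grip's back (+x) face and the cap of the pressed button. z points outward along the lever (the grip ends 30 mm further on), x along the hinge axis. Grip 24 mm thick (x), 30 deep (y), 85 long; pinched along x over the button it measures 33 mm, 26 mm with the button in.
- lever (a joint): Lever angle, rad. At 0 it stands 70 degrees above level, leaning to the vice's +y; it grows as it swings down, to the stop at 1.10. Starts at 0 to 0.12. Light friction (2 N at the grip) keeps it where it is left. With the button out the latch blocks it at 0.14 and in notches at 0.38-0.46 and 0.70-0.76; beyond 0.98 the pin drops behind the last tooth and holds it down.
- button (a joint): Release button, a plain metal disc 24 mm across, 9 mm proud of the grip's -x face (toward the robot), pressed along +x. Travel in m: 0 out, 0.007 fully in. Spring: 2.5 N to start, 6 N fully in. The lever is free while it is in by more than 0.004.
- block: Plain steel block 18 (x) x 45 (y, long) x 22 mm high, 0.12 kg; origin at the centre of its underside. It starts lying in the keeper, long axis along the keeper's y.
- keeper: Small wooden keeper fixed to the bench, 50 (x) x 32 (y) x 31 mm high, origin at the centre of its underside; a 21 mm wide slot along y, floor 8 mm above the bench, cheeks 14.5 mm thick on both long sides of the block and 1 mm higher than it. The block's ends stick out 6.5 mm at both ends of the slot. The bench between it and the vice is free.
- bearing: Ball bearing 37 mm across, 12 high, lying on the bench; bystander. Origin at its underside.
- spigot: Turned flanged spigot, 46 mm across, 40 high; bystander. Origin at its underside.
- screwdriver: Screwdriver with a yellow handle, 163 mm long (y), lying on the bench; bystander. Origin at its underside.

How it is judged:
By the outcome, as a careful person would: the job done as asked, in the order asked, and still so for the second after the job is handed in, with the robot touching nothing.
It also fails if it takes over 69 s, if anything falls off the work surface, if the arm or the gripper's body presses on something with over 40 N, if the wrist force passes 120 N, or if a joint passes its speed limit or range.

## Working session

There is one attempt and no reset: what is moved stays moved. The work goes in short steps, Python scripts to look and compute and a tool call to move; the robot and the scene stay as the last step left them, time stands still between calls to the robot, and variables do not carry over. Pictures are saved under pics/ and viewed, about 8 in all and at most 12, crops included, and the job is handed in when it is done.

Besides the shell and the picture viewer there is one more tool, called after "Emit:" as name(argument=value, ...) on one line, values as JSON. drive_tool: Moves the arm, as the interface text tells. Its arguments: {"type":"object","properties":{"deltas":{"type":"array","items":{"type":"array","items":{"type":"array","items":{"type":"number","minimum":-1,"maximum":1}}}},"force":{"type":"number"}},"required":["deltas"]}

```bash
mkdir -p pics
cat > h.py <<'E'
from rig import *
import numpy as np, cv2
from scipy.spatial.transform import Rotation as R
def cal(n):
    c=get_calibration(n); K=np.array([[c['fx'],0,c['cx']],[0,c['fy'],c['cy']],[0,0,1.]])
    return K,R.from_rotvec(np.ravel(c['rvec'])).as_matrix(),np.ravel(c['tvec'])
def pts(n,d):
    K,Rm,t=cal(n); v,u=np.mgrid[:420,:560]
    if n=='wrist':
        x=(u-K[0,2])/K[0,0];y=(v-K[1,2])/K[1,1];r=np.hypot(x,y)+1e-9
        s=np.tan(r)/r; p=np.stack([x*s*d,y*s*d,d],-1)
    else: p=np.stack([(u-K[0,2])/K[0,0]*d,(v-K[1,2])/K[1,1]*d,d],-1)
    return (p-t)@Rm
E
python3 - <<'E'
from h import *
print(state())
for n in('scene','top'):
    im,d=read_camera(n); cv2.imwrite(f'pics/{n}0.png',im); np.save(f'{n}0.npy',d)
    K,Rm,t=cal(n); print(n,K[0,0],-Rm.T@t,Rm[2])
E
```

```text
{'t': 0.0, 'qpos': array([71.9606893 , 26.83753333, -0.66496789, 91.88122443,  0.34367988,
       61.38568153, -3.22577975]), 'joint_velocities': array([-0.19624095,  0.02522805,  0.10553728, -0.05910192, -0.04475655,
        0.01789896,  0.03310689]), 'joint_efforts': array([-7.02061334e-05, -5.32391882e+01,  2.13512918e-02, -2.51305747e+01,
        1.14947840e-02,  7.60601572e-03,  3.16183798e-05]), 'position': array([ 0.17433264, -0.62565304,  0.25531872]), 'eef_rot': array([-1.79897776e+02,  6.96952067e-03,  1.55720188e+01]), 'wrist_force': array([ 0.87615726, -0.4302607 , -0.44523047]), 'torque': array([-0.00877751,  0.00283812,  0.00074044]), 'finger_gap': 0.9990612063179114}
scene 414.85770047392907 [0.17447223 0.7315583  0.60000721] [ 0.40673382 -0.76146799 -0.50471189]
top 425.26961045662875 [0.3192682  0.05809991 1.13402522] [ 0.19972384 -0.02803848 -0.97945098]
```

View pics/scene0.png

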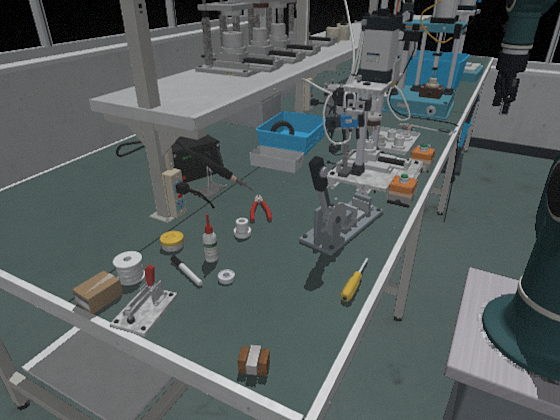

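View pics/top0.png

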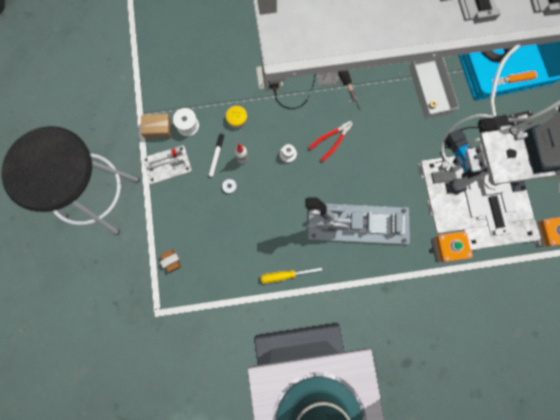

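Scene: the keeper is at top (170,261), the vice base at top (358,224) with its lever at about (316,205), the bearing at (229,186), the spigot at (288,152) and the screwdriver at (290,276). Next I measure the keeper and the vice.

Run:
```python
from h import *
im=cv2.imread('pics/top0.png'); d=np.load('top0.npy'); P=pts('top',d)
np.set_printoptions(precision=4,suppress=True)
def rep(n,u0,u1,v0,v1,zmin,zmax,col=None):
    S=np.zeros(d.shape,bool);S[v0:v1,u0:u1]=1
    m=S&(P[...,2]>zmin)&(P[...,2]<zmax)
    if col is not None: m&=col
    q=P[m]; 
    if len(q)<5: print(n,len(q));return
    r=cv2.minAreaRect((q[:,:2]*1000).astype(np.float32)); print(n,len(q),'med',np.median(q,0),'rect',np.round(r[0],1),np.round(r[1],1),round(r[2],1),'z',np.percentile(q[:,2],[5,50,95]))
print('bench z',np.median(P[230:260,200:240,2]))
hsv=cv2.cvtColor(im,cv2.COLOR_BGR2HSV)
rep('keeper all',145,195,240,282,.015,.06)
rep('keeper brown',145,195,240,282,.015,.06,(hsv[...,1]>110)&(hsv[...,0]<25))
rep('block',145,195,240,282,.015,.06,(hsv[...,1]<70))
rep('vice base',295,420,195,255,.007,.018)
rep('vice jaws',295,420,195,255,.045,.07)
rep('bed',340,420,195,255,.018,.028)
rep('grip',295,420,180,255,.16,.30)
rep('screwd',250,330,255,290,.004,.06)
a=cv2.resize(im[175:260,290:420],None,fx=4,fy=4,interpolation=3)
b=cv2.resize(im[235:290,140:200],None,fx=4,fy=4,interpolation=3)
s=cv2.imread('pics/scene0.png'); c=cv2.resize(s[150:260,280:400],None,fx=4,fy=4,interpolation=3)[:440]
o=np.zeros((600,800,3),np.uint8); o[:340,:]=0; o[:340,:520]=a; o[:220,540:780]=b
c=cv2.resize(c,(280,257)); o[342:599,520:800]=c; cv2.imwrite('pics/z1.png',o)
# scene-cloud
d2=np.load('scene0.npy');P2=pts('scene',d2);
for n,(u0,u1,v0,v1,z0,z1) in dict(grip2=(300,335,150,215,.16,.3),base2=(295,385,195,255,.007,.018),keep2=(235,275,340,380,.02,.05)).items():
    q=P2[v0:v1,u0:u1].reshape(-1,3);q=q[(q[:,2]>z0)&(q[:,2]<z1)&(q[:,0]<.8)]
    r=cv2.minAreaRect((q[:,:2]*1000).astype(np.float32));print(n,len(q),np.median(q,0),np.round(r[0],1),np.round(r[1],1),round(r[2],1))
```

```text
bench z -0.0007000464369849437
keeper all 301 med [0.4443 0.3195 0.0298] rect [445.  321.3] [50.  45.7] 19.2 z [0.0213 0.0298 0.0333]
keeper brown 123 med [0.4335 0.3181 0.0303] rect [445. 320.] [49.2 31.5] 18.6 z [0.0239 0.0303 0.0337]
block 154 med [0.4459 0.3215 0.0292] rect [445.1 321.5] [47.5 33. ] 82.9 z [0.0218 0.0292 0.0326]
vice base 1805 med [ 0.4554 -0.1913  0.0119] rect [ 471.  -190.7] [279.8 102.5] 78.1 z [0.0084 0.0119 0.0159]
vice jaws 548 med [ 0.4675 -0.182   0.0537] rect [ 472.7 -166.4] [241.7  51.1] 80.7 z [0.046  0.0537 0.066 ]
bed 509 med [ 0.4582 -0.2398  0.0219] rect [ 453.9 -221.6] [164.1  83.3] 84.1 z [0.019  0.0219 0.0254]
grip 324 med [ 0.4925 -0.0504  0.2295] rect [492.6 -55. ] [53.6 31.6] 78.9 z [0.1798 0.2295 0.246 ]
screwd 407 med [0.365  0.0422 0.018 ] rect [371.5  17.5] [191.7  86.8] 78.6 z [0.0045 0.018  0.024 ]
grip2 510 [ 0.4931 -0.0442  0.2151] [495.1 -53.5] [55.5 33.4] 78.5
base2 1085 [ 0.4549 -0.1076  0.0132] [ 473.7 -182.7] [270.  101.8] 78.9
keep2 630 [0.4446 0.3269 0.0312] [446.8 322.6] [49.7 47.9] 18.3
```

View pics/z1.png

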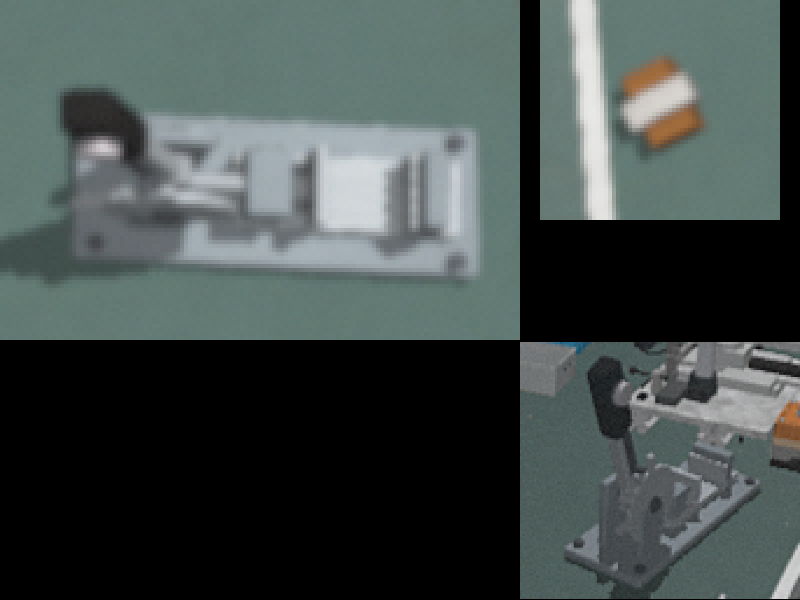

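The vice yaw is about -11° (base centre near 0.472, -0.186). The keeper is at (0.446, 0.321) with x axis at 18.7°, and both sizes match those given. I'll move via a look over the vice.

```bash
cat >> h.py <<'E'
def row(p,rpy,p0=None,r0=None):
    s=state(); p0=s['position'] if p0 is None else np.array(p0); r0=s['eef_rot'] if r0 is None else r0
    A=R.from_euler('xyz',r0,degrees=True);B=R.from_euler('xyz',rpy,degrees=True)
    dp=A.inv().apply(np.array(p)-p0); rv=(A.inv()*B).as_rotvec()
    n=int(np.ceil(max(np.linalg.norm(dp)/.0625,np.degrees(np.linalg.norm(rv))/10.7)))
    print('row',np.round(dp/.25,3),np.round(rv/2,3),'min rows',n)
E
python3 - <<'E'
from h import *
W=[((.38,-.45,.36),(180,0,50)),((.46,-.23,.38),(180,0,79)),((.48,.02,.38),(180,0,130)),((.45,.23,.28),(180,0,165))]
p=[state()['position'],state()['eef_rot']]
for w in W: row(*w,*p); p=w
E
```

```text
row [ 0.981 -0.457 -0.418] [-0.001 -0.    -0.3  ] min rows 5
row [ 0.88  -0.321 -0.08 ] [ 0.     0.    -0.253] min rows 4
row [ 0.997 -0.112 -0.   ] [-0.     0.    -0.445] min rows 5
row [0.721 0.448 0.4  ] [ 0.     0.    -0.305] min rows 4
```

Emit:
drive_tool(deltas=[[[0.25,-0.11,-0.3,0,0,-0.07,0],[0.5,-0.23,-0.42,0,0,-0.15,0],[0.75,-0.34,-0.42,0,0,-0.22,0],[0.98,-0.46,-0.42,0,0,-0.3,0],[0.98,-0.46,-0.42,0,0,-0.3,0],[0.98,-0.46,-0.42,0,0,-0.3,0]]])

```text
t: 0.85
position: [0.3839, -0.4454, 0.3617]
eef_rot: [180.0, -0.1, 50.5]
wrist_force: [-0.6, 0.1, 0.1]
finger_gap: 1.0
```

Emit:
drive_tool(deltas=[[[0.88,-0.32,-0.08,0,0,-0.25,0],[0.88,-0.32,-0.08,0,0,-0.25,0],[0.88,-0.32,-0.08,0,0,-0.25,0],[0.88,-0.32,-0.08,0,0,-0.25,0],[0.88,-0.32,-0.08,0,0,-0.25,0],[0.88,-0.32,-0.08,0,0,-0.25,0],[0.88,-0.32,-0.08,0,0,-0.25,0]]])

```text
t: 1.72
position: [0.4591, -0.2316, 0.3808]
eef_rot: [-179.9, 0.0, 78.4]
wrist_force: [-0.5, 0.4, -0.9]
finger_gap: 0.997
```

Run:
```python
from h import *
s=state();print(s['t'],s['position'],s['eef_rot'],s['qpos'])
K,Rm,t=cal('wrist'); print(K,-Rm.T@t,Rm[2])
im,d=read_camera('wrist'); cv2.imwrite('pics/w1.png',im); np.savez('w1.npz',d=d,P=pts('wrist',d))
```

```text
1.725 [ 0.45912044 -0.23156564  0.3807593 ] [-1.79944318e+02  7.58239888e-03  7.84081237e+01] [ 45.67005489   9.28062382 -25.45055498 100.23537387   4.20857808
  71.47175229   7.57605559]
[[325.1922621    0.         283.16333472]
 [  0.         325.1922621  207.15886042]
 [  0.           0.           1.        ]] [ 0.47454415 -0.15512455  0.49781546] [-0.06164581 -0.30276746 -0.95106869]
```

View pics/w1.png

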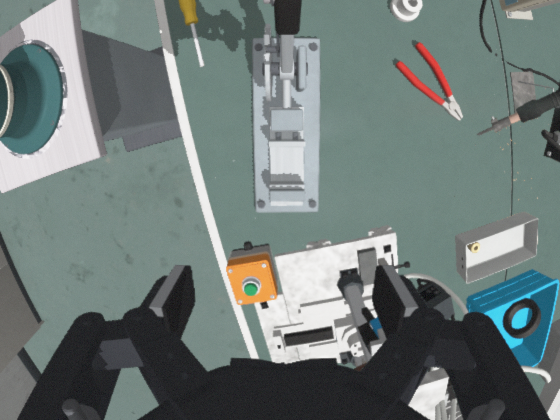

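The wrist view shows the vice base at columns 254–319, rows 38–211. The jaw gap is at rows ~141–183 and columns 270–304, and the lever grip is at (288,15).

Run:
```python
from h import *
np.set_printoptions(precision=4,suppress=True)
P=np.load('w1.npz')['P']; im=cv2.imread('pics/w1.png')
print('bench',np.median(P[100:200,345:380,2]))
S=np.zeros(P.shape[:2],bool);S[30:220,240:330]=1
m=S&(abs(P[...,2]-.0115)<.005)
m=cv2.morphologyEx(m.astype(np.uint8),cv2.MORPH_OPEN,np.ones((3,3)))>0
q=P[m]; r=cv2.minAreaRect((q[:,:2]*1000).astype(np.float32)); print('base',r,len(q),np.median(q[:,2]))
a=r[2] if r[1][0]>r[1][1] else r[2]+90
if a>90: a-=180
if a<0:a+=180
u=np.array([np.cos(np.radians(a)),np.sin(np.radians(a))])
if u[1]<0:u=-u
c=np.array(r[0])/1000; o=c+.08*u; xv=np.array([u[1],-u[0]]); print('yaw',np.degrees(np.arctan2(xv[1],xv[0])),'origin',o)
q=P[S]; l=np.stack([(q[:,:2]-o)@xv,(q[:,:2]-o)@u,q[:,2]],1)
# height profile along y in |x|<15mm
for y in np.arange(-.215,-.06,.004):
    k=l[(abs(l[:,1]-y)<.002)&(abs(l[:,0])<.02)]
    print(round(y,3),np.percentile(k[:,2],[10,50,90])*1000,len(k)) if len(k) else 0
k=l[(l[:,2]>.045)&(l[:,2]<.062)&(l[:,1]<-.1)];print('jaw x',np.percentile(k[:,0],[2,98]))
k=l[(abs(l[:,2]-.022)<.004)&(l[:,1]<-.115)&(l[:,1]>-.15)];print('bed x',np.percentile(k[:,0],[2,98]))
q=P[0:40,265:310].reshape(-1,3);l=np.stack([(q[:,:2]-o)@xv,(q[:,:2]-o)@u,q[:,2]],1);l=l[l[:,2]>.17];print('grip',np.percentile(l,[2,50,98],axis=0))
```

```text
bench -0.0007713736391175013
base ((472.71136474609375, -187.41615295410156), (270.4439697265625, 100.79269409179688), 78.639404296875) 5943 0.011493772346692327
yaw -11.360595703125002 origin [ 0.4885 -0.109 ]
-0.215 [ 8.7936 10.7402 11.9879] 25
-0.211 [10.6518 11.4792 12.5561] 52
-0.207 [11.0506 12.0242 12.8891] 68
-0.203 [10.7881 12.4593 12.9825] 30
-0.199 [20.6963 21.6694 22.4461] 46
-0.195 [21.1973 21.7634 23.2522] 58
-0.191 [20.9315 21.5693 22.9652] 13
-0.183 [53.1198 54.2556 55.1746] 16
-0.179 [54.7296 55.947  56.7872] 81
-0.175 [54.7666 55.5089 56.3688] 79
-0.171 [54.9238 55.644  56.8261] 65
-0.167 [45.8258 52.678  56.4138] 134
-0.163 [40.2494 45.439  46.5675] 93
-0.159 [21.3351 24.0624 42.147 ] 152
-0.155 [20.7018 21.6401 22.8546] 80
-0.151 [20.6344 21.5269 22.6371] 57
-0.147 [20.7516 21.5963 23.0842] 79
-0.143 [20.5338 21.4774 22.7678] 73
-0.139 [20.5678 21.6891 22.7115] 61
-0.135 [20.6314 21.7055 22.4612] 80
-0.131 [20.625  21.574  22.7738] 73
-0.127 [20.5214 21.7848 22.5198] 62
-0.123 [20.2925 21.5565 22.5606] 81
-0.119 [20.2892 21.3095 22.5602] 70
-0.115 [20.3854 21.5777 22.6185] 65
-0.111 [19.9877 21.3239 22.7242] 81
-0.103 [54.3554 55.1877 56.4305] 77
-0.099 [27.6776 54.1846 56.3802] 140
-0.095 [20.672  22.0421 43.1283] 79
-0.091 [21.2355 23.2253 42.9017] 65
-0.087 [20.3796 22.2472 42.6294] 91
-0.083 [50.3224 51.2838 52.1283] 30
-0.079 [51.4599 52.4721 53.5996] 89
-0.075 [51.4176 52.5142 53.422 ] 90
-0.071 [51.4689 52.6897 53.6866] 90
-0.067 [51.3823 52.4055 53.4402] 89
-0.063 [51.0922 52.3594 53.3638] 90
jaw x [-0.0234  0.024 ]
bed x [-0.0241  0.0235]
grip [[-0.0162  0.025   0.1723]
 [-0.0015  0.0363  0.2015]
 [ 0.0107  0.0454  0.223 ]]
```

Emit:
drive_tool(deltas=[[[1.0,-0.11,0,0,0,-0.44,0],[1.0,-0.11,0,0,0,-0.44,0],[1.0,-0.11,0,0,0,-0.44,0],[1.0,-0.11,0,0,0,-0.44,0],[1.0,-0.11,0,0,0,-0.44,0],[1.0,-0.11,0,0,0,-0.44,0],[1.0,-0.11,0,0,0,-0.44,0]]])

```text
t: 2.65
position: [0.4825, 0.0192, 0.381]
eef_rot: [-180.0, -0.0, 128.7]
wrist_force: [-0.0, 0.5, -0.2]
finger_gap: 0.996
```

Emit:
drive_tool(deltas=[[[0.5,0.25,0,0,0,-0.15,0],[0.72,0.45,0.4,0,0,-0.3,0],[0.72,0.45,0.4,0,0,-0.3,0],[0.72,0.45,0.4,0,0,-0.3,0],[0.72,0.45,0.4,0,0,-0.3,0],[0.72,0.45,0.4,0,0,-0.3,0],[0.72,0.45,0.4,0,0,-0.3,0]]])

```text
t: 3.52
position: [0.4577, 0.2298, 0.2819]
eef_rot: [-180.0, 0.1, 163.2]
wrist_force: [-1.0, -0.2, -0.0]
finger_gap: 0.999
```

```bash
cat > k.py <<'E'
from h import *
np.set_printoptions(precision=4,suppress=True)
s=state();print(s['t'],s['position'],s['eef_rot'],s['qpos'])
im,d=read_camera('wrist'); P=pts('wrist',d); cv2.imwrite('pics/w2.png',im)
near=np.hypot(P[...,0]-.446,P[...,1]-.3215)<.045
m=near&(P[...,2]>.026)&(P[...,2]<.036)
hsv=cv2.cvtColor(im,cv2.COLOR_BGR2HSV); br=(hsv[...,1]>90)&(hsv[...,0]<25)
for n,k in(('brown',m&br),('block',m&(hsv[...,1]<70))):
    k=cv2.morphologyEx(k.astype(np.uint8),cv2.MORPH_OPEN,np.ones((3,3)))>0
    q=P[k]; 
    if len(q)<9: print(n,len(q)); continue
    print(n,len(q),cv2.minAreaRect((q[:,:2]*1000).astype(np.float32)),np.median(q,0))
v,u=np.where(m);print(u.min(),u.max(),v.min(),v.max())
E
python3 k.py
```

```text
3.525 [0.4577 0.2298 0.2819] [-179.9933    0.0935  163.1553] [ 11.7189  19.5204 -50.7077 106.9539  17.2121  61.4569  27.431 ]
brown 607 ((445.5718078613281, 319.4388122558594), (48.76730728149414, 31.5772705078125), 19.305477142333984) [0.4388 0.3189 0.0305]
block 588 ((445.74493408203125, 320.51611328125), (18.865570068359375, 45.46770477294922), 19.960081100463867) [0.4454 0.3203 0.0294]
333 377 118 166
```

Run:
```python
from h import *
row((.4457,.320,.11),(180,0,199.6))
row((.4457,.320,.029),(180,0,199.6),(.4457,.320,.11),(180,0,199.6))
```

```text
row [0.151 0.331 0.688] [-0.     0.001 -0.318] min rows 4
row [ 0.    -0.     0.324] [0. 0. 0.] min rows 2
```

Emit:
drive_tool(deltas=[[[0.15,0.33,0.3,0,0,-0.16,0],[0.15,0.33,0.688,0,0,-0.318,0],[0.15,0.33,0.688,0,0,-0.318,0],[0.15,0.33,0.688,0,0,-0.318,0],[0.151,0.331,0.688,0,0,-0.318,0],[0.151,0.331,0.688,0,0,-0.318,0],[0.151,0.331,0.688,0,0,-0.318,0],[0.151,0.331,0.688,0,0,-0.318,0]]])

```text
t: 4.58
position: [0.4447, 0.3213, 0.1102]
eef_rot: [-180.0, 0.1, -160.2]
wrist_force: [0.6, -0.2, -0.3]
finger_gap: 1.002
```

Run:
```python
from h import *
s=state();print(s['qpos'],s['position'],s['eef_rot']);row((.4457,.320,.029),(180,0,199.6))
```

```text
[ -2.68070084  38.93099072 -48.33557633 109.87987334  38.66166029
  48.84998592  38.20525487] [0.44472952 0.32131354 0.11024948] [-1.79979386e+02  1.08732191e-01 -1.60237660e+02]
row [-0.001 -0.006  0.325] [-0.     0.001  0.001] min rows 2
```

Emit:
drive_tool(deltas=[[[0,-0.006,0.15,0,0,0,0],[0,-0.006,0.25,0,0,0,0],[0,-0.006,0.325,0,0,0,0],[0,-0.006,0.325,0,0,0,0],[0,-0.006,0.325,0,0,0,0.3],[0,-0.006,0.325,0,0,0,0.5],[0,-0.006,0.325,0,0,0,0.8],[0,-0.006,0.325,0,0,0,0.8],[0,-0.006,0.325,0,0,0,0.8],[0,-0.006,0.325,0,0,0,0.8]]], force=35)

```text
t: 5.82
position: [0.4451, 0.3206, 0.0291]
eef_rot: [180.0, 0.1, -160.2]
wrist_force: [-0.4, -0.6, 5.7]
finger_gap: 0.521
```

Emit:
drive_tool(deltas=[[[0,0,-0.08,0,0,0,0.8],[0,0,-0.2,0,0,0,0.8],[0,0,-0.36,0,0,0,0.8],[0,0,-0.36,0,0,0,0.8],[0,0,-0.36,0,0,0,0.8]]])

```text
t: 6.45
position: [0.4445, 0.3194, 0.118]
eef_rot: [-180.0, -0.0, -160.2]
wrist_force: [-0.2, 0.2, -1.3]
finger_gap: 0.518
```

Run:
```python
from h import *
s=state();print(s['qpos'],s['wrist_force'],s['finger_gap']);row((.47,.17,.10),(180,0,169)); row((.47,.17,.0225),(180,0,169),(.47,.17,.10),(180,0,169))
im,d=read_camera('wrist');cv2.imwrite('pics/w3.png',im)
```

```text
[ -2.04488656  38.31086587 -48.96567152 109.76391921  37.92254402
  49.62264639  38.93146019] [-0.17797199  0.19074093 -1.29395706] 0.518428465870441
row [ 0.106 -0.597  0.073] [-0.     0.     0.269] min rows 3
row [-0.   -0.    0.31] [0. 0. 0.] min rows 2
```

View pics/w3.png

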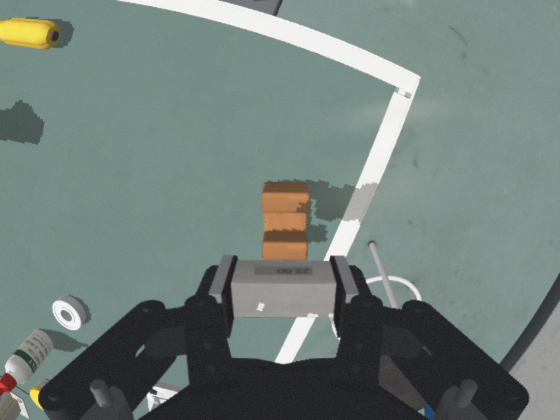

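The block is held by its ends (pixels 232–335, 262–318) and the keeper is empty. Moving to open bench.

Emit:
drive_tool(deltas=[[[0.04,-0.2,0,0,0,0.09,0.8],[0.08,-0.4,0,0,0,0.18,0.8],[0.106,-0.597,0.073,0,0,0.269,0.8],[0.106,-0.597,0.2,0,0,0.269,0.8],[0.106,-0.597,0.29,0,0,0.269,0.8],[0.106,-0.597,0.34,0,0,0.269,0.8],[0.106,-0.597,0.356,0,0,0.269,0.8],[0.106,-0.597,0.356,0,0,0.269,0.8],[0.106,-0.597,0.356,0,0,0.269,0.8]]])

```text
t: 7.62
position: [0.4706, 0.171, 0.0296]
eef_rot: [180.0, 0.1, 169.0]
wrist_force: [0.6, 0.7, -1.0]
finger_gap: 0.519
```

Emit:
drive_tool(deltas=[[[0,0,0.016,0,0,0,0.8],[0,0,0.016,0,0,0,0.8]]])

```text
t: 7.88
position: [0.4702, 0.1705, 0.025]
eef_rot: [-180.0, -0.0, 169.0]
wrist_force: [0.1, 0.2, -0.9]
finger_gap: 0.521
```

Emit:
drive_tool(deltas=[[[0,0,0.008,0,0,0,0.8],[0,0,0.008,0,0,0,0.8]]])

```text
t: 8.12
position: [0.4704, 0.1708, 0.0231]
eef_rot: [180.0, 0.0, 169.0]
wrist_force: [-0.1, 0.3, 0.6]
finger_gap: 0.52
```

Emit:
drive_tool(deltas=[[[0,0,0.006,0,0,0,0.8],[0,0,0.006,0,0,0,0.8]]])

```text
t: 8.38
position: [0.4704, 0.1708, 0.023]
eef_rot: [-179.9, 0.1, 169.0]
wrist_force: [-4.6, -3.2, 17.1]
finger_gap: 0.521
```

Emit:
drive_tool(deltas=[[[0,0,-0.005,0,0,0,0.4],[0,0,-0.005,0,0,0,0.2],[0,0,-0.005,0,0,0,0],[0,0,-0.005,0,0,0,0],[0,0,-0.005,0,0,0,0],[0,0,-0.2,0,0,0,0],[0,0,-0.45,0,0,0,0],[0,0,-0.6,0,0,0,0],[0,0,-0.6,0,0,0,0],[0,0,-0.6,0,0,0,0]]])

```text
t: 9.62
position: [0.4698, 0.1702, 0.1709]
eef_rot: [-179.9, -0.0, 169.0]
wrist_force: [-0.4, -0.0, 0.4]
finger_gap: 1.0
```

```bash
cat > b.py <<'E'
from h import *
np.set_printoptions(precision=4,suppress=True)
s=state();print(s['t'],s['position'],s['eef_rot'],s['qpos'])
im,d=read_camera('wrist'); P=pts('wrist',d); cv2.imwrite('pics/w4.png',im)
m=(np.hypot(P[...,0]-.47,P[...,1]-.171)<.045)&(P[...,2]>.015)&(P[...,2]<.03)
m=cv2.morphologyEx(m.astype(np.uint8),cv2.MORPH_OPEN,np.ones((3,3)))>0
q=P[m];q2=q[q[:,2]>np.median(q[:,2])-.004]
print(len(q),cv2.minAreaRect((q2[:,:2]*1000).astype(np.float32)),np.percentile(q[:,2],[5,50,95]))
for sx in (-1,0,1):pass
# plane fit for flatness
A=np.c_[q2[:,:2],np.ones(len(q2))];print('tilt',np.linalg.lstsq(A,q2[:,2],rcond=None)[0][:2])
E
python3 b.py
```

```text
9.625 [0.4698 0.1702 0.1709] [-179.9479   -0.034   168.9845] [ 14.8659  27.4512 -47.5191 114.4585  26.6     49.4598  31.6991]
1135 ((471.3320617675781, 169.71983337402344), (44.12826156616211, 19.092708587646484), 78.59722137451172) [0.0193 0.0211 0.0222]
tilt [ 0.0286 -0.0087]
```

Run:
```python
from h import *
row((.471,.170,.10),(180,0,78.8)); row((.471,.170,.028),(180,0,78.8),(.471,.170,.10),(180,0,78.8))
```

```text
row [-0.006  0.001  0.282] [-0.001 -0.     0.787] min rows 9
row [-0.    -0.     0.288] [0. 0. 0.] min rows 2
```

Emit:
drive_tool(deltas=[[[0,0,0,0,0,0.787,0],[0,0,0,0,0,0.787,0],[0,0,0,0,0,0.787,0],[0,0,0,0,0,0.787,0],[0,0,0,0,0,0.787,0],[0,0,0.1,0,0,0.787,0],[-0.006,0,0.2,0,0,0.787,0],[-0.006,0,0.282,0,0,0.787,0],[-0.006,0,0.282,0,0,0.787,0],[-0.006,0,0.282,0,0,0.787,0],[-0.006,0,0.282,0,0,0.787,0],[-0.006,0,0.282,0,0,0.787,0]]])

```text
t: 11.18
position: [0.4717, 0.1704, 0.101]
eef_rot: [-180.0, 0.0, 78.9]
wrist_force: [0.0, -0.6, 0.5]
finger_gap: 0.998
```

Run:
```python
from h import *
s=state();print(s['qpos']);row((.471,.170,.028),(180,0,78.8))
```

```text
[ -4.59238957  28.25163438 -23.21215199 117.53966661  17.82440266
  37.53572863 -50.73305495]
row [-0.002 -0.002  0.292] [-0.     0.     0.001] min rows 2
```

Emit:
drive_tool(deltas=[[[0,0,0.12,0,0,0,0],[0,0,0.22,0,0,0,0],[0,0,0.29,0,0,0,0],[0,0,0.29,0,0,0,0.4],[0,0,0.29,0,0,0,0.7],[0,0,0.29,0,0,0,1],[0,0,0.29,0,0,0,1],[0,0,0.29,0,0,0,1],[0,0,0.29,0,0,0,1],[0,0,0.29,0,0,0,1]]], force=35)

```text
t: 12.42
position: [0.4723, 0.1706, 0.0293]
eef_rot: [179.9, -0.0, 78.8]
wrist_force: [-0.0, -0.0, 5.7]
finger_gap: 0.201
```

Emit:
drive_tool(deltas=[[[0,0,-0.1,0,0,0,1],[0,0,-0.3,0,0,0,1],[0,0,-0.55,0,0,0,1],[0,0,-0.55,0,0,0,1],[0,0,-0.55,0,0,0,1]]])

```text
t: 13.05
position: [0.4713, 0.1699, 0.1657]
eef_rot: [-180.0, 0.0, 78.8]
wrist_force: [0.3, -0.3, -1.7]
finger_gap: 0.201
```

Run:
```python
from h import *
s=state();print(s['qpos'],s['finger_gap'])
im,d=read_camera('wrist');cv2.imwrite('pics/w5.png',im); np.save('w5.npy',pts('wrist',d))
W=[((.40,.06,.31),(180,0,78.6)),((.38,-.14,.34),(180,0,78.6)),((.4622,-.2399,.18),(180,0,78.6)),((.4622,-.2399,.056),(180,0,78.6))]
p=[s['position'],s['eef_rot']]
for w in W: row(*w,*p); p=w
```

```text
[ -1.4105962   22.36934917 -26.65090385 115.45080028  13.94621751
  45.24819986 -47.42817018] 0.2005047510579288
row [-0.487 -0.194 -0.577] [-0.     0.     0.002] min rows 4
row [-0.8   0.08 -0.12] [0. 0. 0.] min rows 4
row [-0.327  0.401  0.64 ] [0. 0. 0.] min rows 4
row [ 0.    -0.     0.496] [0. 0. 0.] min rows 2
```

View pics/w5.png

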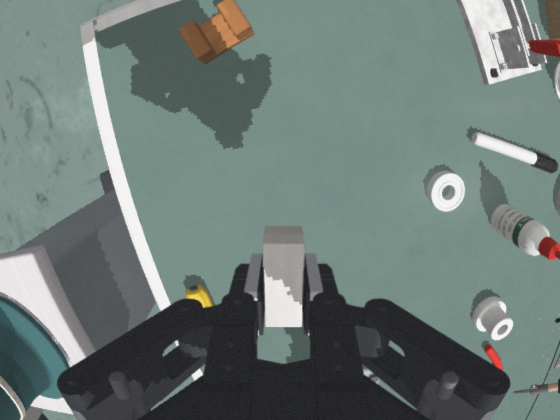

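The block is held by its long sides, at pixels (264–302, 227–328). Carrying it over the lever at z ≈ 0.36.

Run:
```python
from h import *
s=state()
W=[((.46,.02,.36),(180,0,78.6)),((.462,-.215,.34),(180,0,78.6)),((.4624,-.2388,.12),(180,0,78.6))]
p=[s['position'],s['eef_rot']]
for w in W: row(*w,*p); p=w
```

```text
row [-0.597  0.072 -0.78 ] [-0.001  0.001  0.002] min rows 4
row [-0.92   0.194  0.08 ] [0. 0. 0.] min rows 4
row [-0.093  0.02   0.88 ] [0. 0. 0.] min rows 4
```

Emit:
drive_tool(deltas=[[[-0.1,0,-0.2,0,0,0,1],[-0.2,0,-0.4,0,0,0,1],[-0.35,0.05,-0.6,0,0,0,1],[-0.597,0.072,-0.78,0,0,0,1],[-0.597,0.072,-0.78,0,0,0,1],[-0.597,0.072,-0.78,0,0,0,1],[-0.597,0.072,-0.78,0,0,0,1]]])

```text
t: 13.98
position: [0.4597, 0.022, 0.3591]
eef_rot: [-179.8, -0.0, 79.0]
wrist_force: [0.9, -0.1, -2.0]
finger_gap: 0.203
```

Emit:
drive_tool(deltas=[[[-0.2,0.04,0.02,0,0,0,1],[-0.4,0.08,0.04,0,0,0,1],[-0.6,0.12,0.06,0,0,0,1],[-0.8,0.16,0.08,0,0,0,1],[-0.92,0.194,0.08,0,0,0,1],[-0.92,0.194,0.08,0,0,0,1],[-0.92,0.194,0.08,0,0,0,1]]])

```text
t: 14.85
position: [0.4638, -0.2125, 0.3398]
eef_rot: [-179.9, -0.1, 79.0]
wrist_force: [0.3, -0.2, -2.3]
finger_gap: 0.198
```

Run:
```python
from h import *
s=state();print(s['qpos'],s['position'],s['eef_rot'],s['finger_gap'])
row((.4624,-.2388,.11),(180,0,78.6))
```

```text
[ 32.42799831   9.45534376 -12.96740448 104.7003534    2.24026526
  66.23761156   7.70922855] [ 0.46376649 -0.21245387  0.33977143] [-1.79870803e+02 -8.26335138e-02  7.89863851e+01] 0.1983473405266394
row [-0.106  0.017  0.919] [-0.001 -0.001  0.003] min rows 4
```

Emit:
drive_tool(deltas=[[[-0.106,0.017,0.2,0,0,0.003,1],[-0.106,0.017,0.4,0,0,0.003,1],[-0.106,0.017,0.6,0,0,0.003,1],[-0.106,0.017,0.8,0,0,0.003,1],[-0.106,0.017,0.919,0,0,0.003,1],[-0.106,0.017,0.919,0,0,0.003,1],[-0.106,0.017,0.919,0,0,0.003,1]]])

```text
t: 15.72
position: [0.4636, -0.2406, 0.1124]
eef_rot: [179.9, -0.0, 78.6]
wrist_force: [1.2, 0.4, -1.4]
finger_gap: 0.199
```

Run:
```python
from h import *
s=state();row((.4624,-.2388,.054),(180,0,78.6))
im,d=read_camera('wrist');cv2.imwrite('pics/w6.png',im[150:420,130:430])
```

```text
row [ 0.006 -0.007  0.233] [ 0.001 -0.    -0.   ] min rows 1
```

View pics/w6.png

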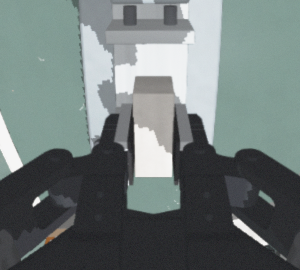

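The crop shows the block aligned between the jaws and centred on the bed (crop x ≈153, bed 115–195). Lowering it.

Emit:
drive_tool(deltas=[[[0.006,-0.007,0.1,0,0,0,1],[0.006,-0.007,0.2,0,0,0,1],[0.006,-0.007,0.233,0,0,0,1],[0.006,-0.007,0.233,0,0,0,1],[0.006,-0.007,0.233,0,0,0,1]]])

```text
t: 16.4
position: [0.4619, -0.2399, 0.0542]
eef_rot: [179.9, 0.0, 78.5]
wrist_force: [0.1, 0.4, -0.8]
finger_gap: 0.202
```

Emit:
drive_tool(deltas=[[[0,0,0.008,0,0,0,1],[0,0,0.008,0,0,0,1]]])

```text
t: 16.65
position: [0.4612, -0.2397, 0.0514]
eef_rot: [180.0, 0.0, 78.5]
wrist_force: [0.8, 0.3, 1.1]
finger_gap: 0.2
```

Emit:
drive_tool(deltas=[[[0,0,0.006,0,0,0,1],[0,0,0.006,0,0,0,1]]])

```text
t: 16.9
position: [0.4613, -0.2397, 0.0513]
eef_rot: [180.0, 0.0, 78.5]
wrist_force: [-3.3, 2.0, 16.7]
finger_gap: 0.203
```

Emit:
drive_tool(deltas=[[[0,0,-0.006,0,0,0,0.65],[0,0,-0.006,0,0,0,0.5],[0,0,-0.006,0,0,0,0.5],[0,0,-0.006,0,0,0,0.5],[0,0,-0.2,0,0,0,0.5],[0,0,-0.4,0,0,0,0.3],[0,0,-0.6,0,0,0,0],[0,0,-0.8,0,0,0,0],[0,0,-1.0,0,0,0,0],[0,0,-1.0,0,0,0,0],[0,0,-1.0,0,0,0,0]]])

```text
t: 18.27
position: [0.4606, -0.2393, 0.2989]
eef_rot: [-179.9, -0.0, 78.5]
wrist_force: [0.4, -0.1, 1.0]
finger_gap: 1.0
```

```bash
cat > v.py <<'E'
from h import *
np.set_printoptions(precision=4,suppress=True)
s=state();print(s['t'],s['position'],s['eef_rot'],s['qpos'])
im,d=read_camera('wrist'); P=pts('wrist',d); cv2.imwrite('pics/w7.png',im)
o=np.array([.4885,-.109]);u=np.array([.197,.9804]);xv=np.array([u[1],-u[0]])
L=np.stack([(P[...,:2]-o)@xv,(P[...,:2]-o)@u,P[...,2]],-1)
m=(abs(L[...,0])<.022)&(L[...,1]>-.16)&(L[...,1]<-.107)&(L[...,2]>.038)&(L[...,2]<.05)
m=cv2.morphologyEx(m.astype(np.uint8),cv2.MORPH_OPEN,np.ones((3,3)))>0
q=L[m]; print('block vice frame',len(q),cv2.minAreaRect((q[:,:2]*1000).astype(np.float32)),np.percentile(q[:,2],[5,50,95]))
m=(L[...,2]>.17)&(L[...,2]<.28)&(abs(L[...,0])<.05)&(L[...,1]>-.02)&(L[...,1]<.12)
if m.sum()>20: 
    q=L[m]
    for z in np.arange(.17,.27,.01):
        k=q[abs(q[:,2]-z)<.005]
        if len(k)>5: print('grip z',round(z,3),len(k),np.percentile(k[:,0],[2,98]),np.percentile(k[:,1],[2,98]))
E
python3 v.py
```

```text
18.275 [ 0.4606 -0.2393  0.2989] [-179.949    -0.0044   78.4784] [ 34.3973  12.3769 -12.2621 106.6751   2.9808  61.3057   9.4557]
block vice frame 606 ((-0.9198870658874512, -134.60084533691406), (45.400569915771484, 17.633792877197266), 89.6917953491211) [0.0414 0.0428 0.0441]
grip z 0.17 84 [-0.0105  0.0084] [0.0243 0.0263]
```

The block lies flat at vice (-0.9, -134.6) mm. Now the lever angle, from the first scene and top clouds.

Run:
```python
from h import *
np.set_printoptions(precision=4,suppress=True)
o=np.array([.4885,-.109]);u=np.array([.197,.9804]);xv=np.array([u[1],-u[0]])
for n in('scene','top'):
    P=pts(n,np.load(n+'0.npy')); L=np.stack([(P[...,:2]-o)@xv,(P[...,:2]-o)@u,P[...,2]],-1)
    im=cv2.imread(f'pics/{n}0.png'); dark=im.max(-1)<75
    m=(L[...,2]>.165)&(L[...,2]<.28)&(abs(L[...,0])<.04)&(L[...,1]>-.03)&(L[...,1]<.13)
    g=L[m&dark]; b=L[m&~dark&(L[...,0]<-.012)]
    print(n,'dark',len(g),'x',np.percentile(g[:,0],[2,50,98]),'y',np.percentile(g[:,1],[2,98]),'z',np.percentile(g[:,2],[2,98]))
    print('  button',len(b),np.median(b,0) if len(b) else '')
    if len(b): print('  ',np.percentile(b,[5,95],axis=0))
    f=g[abs(g[:,0])<.009]
    for z in np.arange(.165,.26,.01):
        k=f[abs(f[:,2]-z)<.005]
        if len(k)>3: print('   z',round(z,3),len(k),'y',np.percentile(k[:,1],[10,50,90]))
th=np.radians(np.arange(64,71,1))
for t in th: print(np.degrees(t).round(),.155*np.cos(t),.07+.155*np.sin(t),'end',.185*np.cos(t),.07+.185*np.sin(t))
```

```text
scene dark 412 x [-0.0128 -0.0065  0.0105] y [0.038  0.0824] z [0.1678 0.2462]
  button 77 [-0.019   0.0628  0.2184]
   [[-0.0207  0.0508  0.2071]
 [-0.0133  0.0706  0.2274]]
   z 0.165 9 y [0.0547 0.0558 0.0567]
   z 0.175 23 y [0.0573 0.0587 0.0607]
   z 0.185 22 y [0.0601 0.0624 0.0639]
   z 0.195 19 y [0.0644 0.0665 0.0684]
   z 0.205 24 y [0.0685 0.0696 0.0726]
   z 0.215 21 y [0.0724 0.0737 0.0755]
   z 0.225 25 y [0.076  0.0778 0.0795]
   z 0.235 36 y [0.0793 0.0806 0.0827]
   z 0.245 56 y [0.0611 0.0689 0.0765]
top dark 221 x [-0.0134 -0.0041  0.0084] y [0.0313 0.0784] z [0.1802 0.2476]
  button 76 [-0.018   0.058   0.2232]
   [[-0.0222  0.0471  0.2065]
 [-0.0128  0.0696  0.2298]]
   z 0.185 5 y [0.0312 0.0315 0.0318]
   z 0.195 7 y [0.0334 0.0347 0.0349]
   z 0.205 9 y [0.0376 0.0379 0.0387]
   z 0.215 13 y [0.0409 0.0431 0.0439]
   z 0.225 9 y [0.0461 0.0469 0.0474]
   z 0.235 31 y [0.0497 0.074  0.0785]
   z 0.245 81 y [0.0547 0.0634 0.0739]
64.0 0.067947527752307 0.2093130771763709 end 0.08109866215597933 0.2362768985653459
65.0 0.06550583056980841 0.21047770699068075 end 0.0781843784220294 0.23766694060178023
66.0 0.06304417967674904 0.21159954593460314 end 0.07524627896902304 0.23900590966388116
67.0 0.06056332491583743 0.21267825228512827 end 0.07228525877051564 0.24029339788870147
68.0 0.058064021979466356 0.21371349745785206 end 0.06930221978194372 0.24152901309485567
69.0 0.05554703217952156 0.21470496610706627 end 0.06629807066588057 0.24271237890198233
70.0 0.053013122215478665 0.2156523562218158 end 0.06327372651524873 0.24384313484539305
```

```bash
cat >> h.py <<'E'
O=np.array([.4885,-.109]);U=np.array([.197,.9804]);X=np.array([U[1],-U[0]])
def lev(th,a,back=.006,gx=-.0013):
    # lever elevation th deg, tool tilt a deg -> TCP pos, rpy
    g=np.array([gx,.155*np.cos(np.radians(th)),.07+.155*np.sin(np.radians(th))])
    z=np.array([0,np.sin(np.radians(a)),-np.cos(np.radians(a))]); v=g-back*z
    r=(R.from_euler('xyz',[180,0,78.64],degrees=True)*R.from_euler('y',a,degrees=True)).as_euler('xyz',degrees=True)
    return np.r_[O+v[0]*X+v[1]*U,v[2]],r
E
python3 - <<'E'
from h import *
a=lev(68,15,.09);print(a);row(*a)
b=lev(68,15);print(b);row(*b,*a)
E
```

```text
(array([ 0.49407523, -0.07465509,  0.30064682]), array([180.  , -15.  ,  78.64]))
row [ 0.672  0.001 -0.009] [-0.001  0.131 -0.002] min rows 3
(array([ 0.49835817, -0.05334041,  0.21950905]), array([180.  , -15.  ,  78.64]))
row [-0.     0.     0.336] [0. 0. 0.] min rows 2
```

Emit:
drive_tool(deltas=[[[0.2,0,-0.04,0,0.04,0,0],[0.4,0,-0.04,0,0.09,0,0],[0.6,0,-0.01,0,0.131,0,0],[0.672,0,-0.009,0,0.131,0,0],[0.672,0.001,-0.009,-0.001,0.131,-0.002,0],[0.672,0.001,-0.009,-0.001,0.131,-0.002,0],[0.672,0.001,-0.009,-0.001,0.131,-0.002,0]]])

```text
t: 19.2
position: [0.4948, -0.0763, 0.3018]
eef_rot: [179.8, -15.0, 78.6]
wrist_force: [0.6, -0.6, 0.0]
finger_gap: 0.999
```

Run:
```python
from h import *
s=state();print(s['position'],s['eef_rot'],s['qpos'])
im,d=read_camera('wrist');cv2.imwrite('pics/w8.png',im)
P=pts('wrist',d); np.save('w8.npy',P)
L=np.stack([(P[...,:2]-O)@X,(P[...,:2]-O)@U,P[...,2]],-1)
dark=im.max(-1)<75
m=(L[...,2]>.17)&(L[...,2]<.26)&(abs(L[...,0])<.035)&(L[...,1]>.02)&(L[...,1]<.12)
for n,k in(('dark',m&dark),('light',m&~dark)):
    q=L[k]; print(n,len(q)); 
    if len(q)>9: print(np.percentile(q,[3,50,97],axis=0).round(4))
row(*lev(68,15))
```

```text
[ 0.49483234 -0.07631553  0.30184248] [179.83416283 -14.95918994  78.62421484] [ 30.27570701  11.6297902  -19.08454201 108.93411761 -12.86406091
  60.5648827    6.55342803]
dark 2343
[[-0.0118  0.0305  0.1859]
 [-0.0009  0.0609  0.2406]
 [ 0.0095  0.0783  0.2459]]
light 521
[[-0.0212  0.0279  0.1752]
 [-0.0164  0.0571  0.2247]
 [ 0.0112  0.0785  0.2401]]
row [ 0.004 -0.005  0.342] [ 0.001  0.    -0.   ] min rows 2
```

View pics/w8.png

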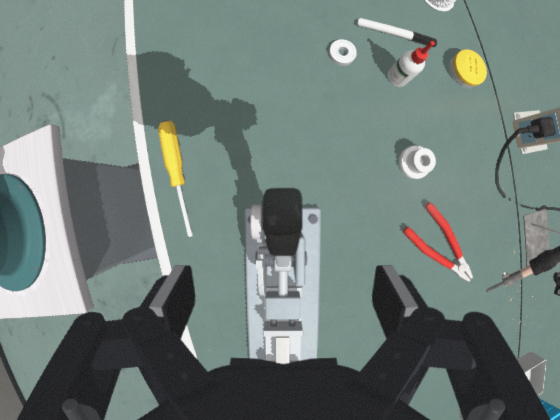

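The grip at (283,215), with the button on its left at (256,222), is centred between the fingers. Descend and pinch.

Emit:
drive_tool(deltas=[[[0.004,-0.005,0.12,0,0,0,0],[0.004,-0.007,0.24,0,0,0,0],[0.004,-0.007,0.342,0,0,0,0],[0.004,-0.007,0.342,0,0,0,0],[0.004,-0.007,0.342,0,0,0,0.3],[0.004,-0.007,0.342,0,0,0,0.5],[0.004,-0.007,0.342,0,0,0,0.6],[0.004,-0.007,0.342,0,0,0,0.8],[0.004,-0.007,0.342,0,0,0,0.8],[0.004,-0.007,0.342,0,0,0,0.8],[0.004,-0.007,0.342,0,0,0,0.8],[0.004,-0.007,0.342,0,0,0,0.8]]], force=30)

```text
t: 20.75
position: [0.4988, -0.052, 0.2202]
eef_rot: [179.7, -15.0, 78.7]
wrist_force: [4.0, 0.4, 6.5]
finger_gap: 0.286
```

Run:
```python
from h import *
s=state();print(s['position'],s['eef_rot'],s['wrist_force'],s['finger_gap']*85)
A=R.from_euler('xyz',s['eef_rot'],degrees=True); p0,r0=lev(68,15)
for th,a in zip(np.linspace(68,6.5,13)[1:],np.linspace(15,-33,13)[1:]):
    p,r=lev(th,a); B=R.from_euler('xyz',r,degrees=True)
    dp=A.inv().apply(p-p0); rv=(A.inv()*B).as_rotvec(); print(round(th,1),np.round(dp/.25,3),np.round(rv/2,3))
```

```text
[ 0.4988093  -0.05201491  0.22015722] [179.72943167 -15.02490506  78.73117879] [3.9952176  0.37492101 6.53873378] 24.29220648732271
62.9 [ 0.044 -0.     0.035] [ 0.002 -0.035  0.001]
57.8 [ 0.085 -0.     0.075] [ 0.002 -0.07   0.001]
52.6 [ 0.123 -0.     0.117] [ 0.002 -0.105  0.001]
47.5 [ 0.156 -0.     0.163] [ 0.002 -0.14   0.   ]
42.4 [ 0.186 -0.001  0.212] [ 0.002 -0.175  0.   ]
37.2 [ 0.21  -0.001  0.263] [ 0.002 -0.21   0.   ]
32.1 [ 0.231 -0.001  0.315] [ 0.002 -0.245  0.   ]
27.0 [ 0.246 -0.001  0.37 ] [ 0.002 -0.279  0.   ]
21.9 [ 0.256 -0.001  0.426] [ 0.002 -0.314  0.   ]
16.8 [ 0.262 -0.002  0.482] [ 0.002 -0.349 -0.   ]
11.6 [ 0.262 -0.002  0.539] [ 0.002 -0.384 -0.   ]
6.5 [ 0.258 -0.002  0.595] [ 0.002 -0.419 -0.   ]
```

The gap reads 24.3 mm, and earlier readings ran about 1 mm low, so this is ≈25–26 mm: the button is fully in. Swinging.

Emit:
drive_tool(deltas=[[[0.022,0,0.017,0,-0.017,0,0.8],[0.044,0,0.035,0,-0.035,0,0.8],[0.065,0,0.055,0,-0.052,0,0.8],[0.085,0,0.075,0,-0.07,0,0.8],[0.104,0,0.096,0,-0.088,0,0.8],[0.123,0,0.117,0,-0.105,0,0.8],[0.14,0,0.14,0,-0.122,0,0.8],[0.156,0,0.163,0,-0.14,0,0.8],[0.171,0,0.187,0,-0.157,0,0.8],[0.186,0,0.212,0,-0.175,0,0.8],[0.186,0,0.212,0,-0.175,0,0.8]]])

```text
t: 22.12
position: [0.5105, 0.0066, 0.1802]
eef_rot: [179.8, 5.0, 78.8]
wrist_force: [4.2, 1.7, 1.1]
finger_gap: 0.289
```

Run:
```python
from h import *
s=state();print(s['position'],s['eef_rot'],s['wrist_force'],s['finger_gap']*85,s['qpos'])
A=R.from_euler('xyz',s['eef_rot'],degrees=True); p0,r0=lev(42.4,-5);print('exp',p0)
for th,a in zip(np.linspace(42.4,6,9)[1:],np.linspace(-5,-33,9)[1:]):
    p,r=lev(th,a); B=R.from_euler('xyz',r,degrees=True)
    dp=A.inv().apply(p-p0); rv=(A.inv()*B).as_rotvec(); print(round(th,1),np.round(dp/.25,3),np.round(rv/2,3))
```

```text
[0.5104505  0.00656339 0.18020139] [179.75119531   5.01797504  78.81975069] [4.20244512 1.70953678 1.0554172 ] 24.597500101944416 [  4.60886129  20.62017315 -14.1920405  113.73348726  13.08138263
  48.46631668 -28.82677112]
exp [0.50987723 0.00398594 0.18049404]
37.8 [ 0.036 -0.     0.035] [ 0.002 -0.03   0.001]
33.3 [ 0.07  -0.     0.072] [ 0.002 -0.061  0.001]
28.8 [ 0.1   -0.     0.112] [ 0.002 -0.091  0.001]
24.2 [ 0.127 -0.     0.155] [ 0.002 -0.122  0.001]
19.6 [ 0.151 -0.     0.199] [ 0.003 -0.153  0.001]
15.1 [ 0.171 -0.001  0.245] [ 0.003 -0.183  0.001]
10.6 [ 0.188 -0.001  0.292] [ 0.003 -0.214  0.001]
6.0 [ 0.2   -0.001  0.341] [ 0.003 -0.244  0.001]
```

Emit:
drive_tool(deltas=[[[0.018,0,0.017,0,-0.015,0,0.8],[0.036,0,0.035,0,-0.03,0,0.8],[0.07,0,0.072,0,-0.061,0,0.8],[0.1,0,0.112,0,-0.091,0,0.8],[0.127,0,0.155,0,-0.122,0,0.8],[0.139,0,0.177,0,-0.138,0,0.8],[0.151,0,0.199,0,-0.153,0,0.8],[0.161,0,0.222,0,-0.168,0,0.8],[0.171,0,0.245,0,-0.183,0,0.8],[0.18,0,0.269,0,-0.198,0,0.8],[0.188,0,0.292,0,-0.214,0,0.8],[0.188,0,0.292,0,-0.214,0,0.8]]])

```text
t: 23.62
position: [0.5183, 0.0458, 0.1029]
eef_rot: [179.8, 29.5, 78.7]
wrist_force: [5.7, 3.6, 1.4]
finger_gap: 0.287
```

Run:
```python
from h import *
s=state();print(s['position'],s['eef_rot'],s['wrist_force'],s['finger_gap']*85,s['qpos'])
print('exp',lev(10.6,-29.5))
A=R.from_euler('xyz',s['eef_rot'],degrees=True); p0,r0=lev(10.6,-29.5)
for th,a in((7,-32),(6,-33),(5,-33)):
    p,r=lev(th,a); print(np.round(A.inv().apply(p-p0)/.25,3), np.round((A.inv()*R.from_euler('xyz',r,degrees=True)).as_rotvec()/2,3))
```

```text
[0.51829085 0.04579641 0.10287107] [179.79044788  29.53471605  78.6876522 ] [5.72746749 3.60671985 1.35852024] 24.369504935229767 [-17.30537749  34.86396595  -6.1790599  108.85857964  32.91482225
  58.82452912 -57.09660223]
exp (array([0.51782146, 0.04352155, 0.10373459]), array([180.  ,  29.5 ,  78.64]))
[ 0.025 -0.     0.031] [ 0.002 -0.022  0.   ]
[ 0.032 -0.     0.039] [ 0.002 -0.03   0.   ]
[ 0.038 -0.     0.048] [ 0.002 -0.03   0.   ]
```

Emit:
drive_tool(deltas=[[[0.012,0,0.016,0,-0.011,0,0.8],[0.025,0,0.031,0,-0.022,0,0.8],[0.032,0,0.039,0,-0.03,0,0.8],[0.035,0,0.045,0,-0.03,0,0.8],[0.035,0,0.045,0,-0.03,0,0.8]]])

```text
t: 24.25
position: [0.5187, 0.0475, 0.0921]
eef_rot: [179.7, 33.1, 78.5]
wrist_force: [-1.5, 5.8, 21.6]
finger_gap: 0.29
```

The stop is reached (21 N upward). Release, then retreat along the tool axis.

Emit:
drive_tool(deltas=[[[0,0,-0.002,0,0,0,0.5],[0,0,-0.002,0,0,0,0.3],[0,0,-0.002,0,0,0,0],[0,0,-0.002,0,0,0,0],[0,0,-0.002,0,0,0,0],[0,0,-0.15,0,0,0,0],[0,0,-0.35,0,0,0,0],[0,0,-0.6,0,0,0,0],[0,0,-0.6,0,0,0,0],[0,0,-0.6,0,0,0,0]]])

```text
t: 25.5
position: [0.5333, 0.1267, 0.2147]
eef_rot: [179.9, 33.1, 78.6]
wrist_force: [-1.0, -0.5, -0.6]
finger_gap: 0.998
```

Run:
```python
from h import *
s=state();print(s['t'],s['position'],s['wrist_force'],s['finger_gap'])
im,d=read_camera('wrist');P=pts('wrist',d)
im2,d2=read_camera('scene');P2=pts('scene',d2)
im3,d3=read_camera('top');P3=pts('top',d3)
for n,i,P in(('wrist',im,P),('scene',im2,P2),('top',im3,P3)):
    L=np.stack([(P[...,:2]-O)@X,(P[...,:2]-O)@U,P[...,2]],-1)
    m=(abs(L[...,0])<.01)&(L[...,1]>.11)&(L[...,1]<.18)&(L[...,2]>.05)&(L[...,2]<.15); q=L[m&(i.max(-1)<90)]
    if len(q)>10: print(n,'grip',len(q),np.percentile(q,[5,50,95],axis=0).round(4),np.polyfit(q[:,1],q[:,2],1))
    b=L[(L[...,0]<-.012)&(L[...,0]>-.03)&(L[...,1]>.13)&(L[...,1]<.18)&(L[...,2]>.075)&(L[...,2]<.11)]
    if len(b): print('  button x',np.percentile(b[:,0],[3,20,50]).round(4),len(b))
    m=(abs(L[...,0])<.022)&(L[...,1]>-.17)&(L[...,1]<-.107)&(L[...,2]>.038)&(L[...,2]<.049); q=L[m]
    if len(q)>10: print('  block',len(q),cv2.minAreaRect((q[:,:2]*1000).astype(np.float32)))
o=np.zeros((420,800,3),np.uint8);o[:,:500]=im[:,30:530];o[:330,500:800]=cv2.resize(im2[155:265,300:400],(300,330));cv2.imwrite('pics/f.png',o)
```

```text
25.5 [0.53333223 0.12666612 0.2147052 ] [-1.02394388 -0.49626685 -0.55925135] 0.9975068634556655
wrist grip 1013 [[-9.000e-03  1.146e-01  9.850e-02]
 [-1.000e-04  1.517e-01  1.028e-01]
 [ 8.900e-03  1.786e-01  1.059e-01]] [0.11227467 0.08570318]
  button x [-0.0218 -0.0196 -0.0168] 347
  block 187 ((0.08467864990234375, -156.851806640625), (25.18218421936035, 43.84358215332031), 89.79781341552734)
scene grip 149 [[-0.0098  0.1141  0.0863]
 [-0.0031  0.146   0.1033]
 [ 0.0077  0.1787  0.1076]] [0.14875598 0.08027757]
  button x [-0.0214 -0.0203 -0.0186] 97
  block 93 ((-0.591888427734375, -137.60447692871094), (43.320716857910156, 61.775634765625), 1.0374292135238647)
top grip 219 [[-0.0091  0.1133  0.0969]
 [-0.0006  0.1453  0.1024]
 [ 0.0085  0.1759  0.1075]] [0.1190682  0.08498563]
  button x [-0.0227 -0.0212 -0.0158] 76
  block 174 ((-0.6838397979736328, -141.1781768798828), (42.75889205932617, 49.511940002441406), 0.4146249294281006)
```

View pics/f.png

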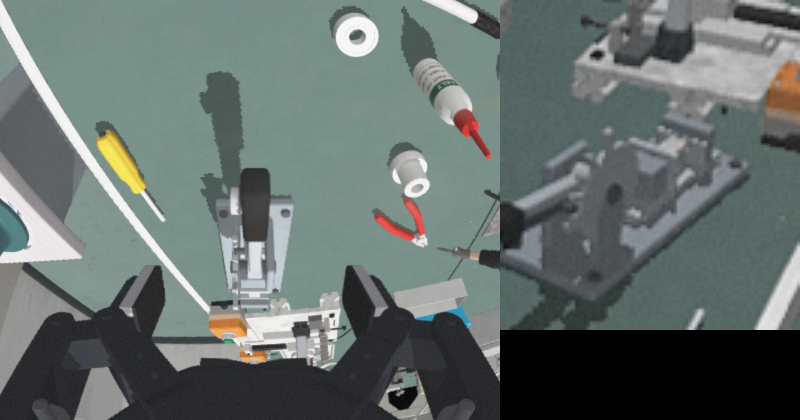

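The lever is down (slope ≈6.8°) and the button cap is back out at -21 mm. Last, I check the clamp height profile in the top view.

Run:
```python
from h import *
im,d=read_camera('top');P=pts('top',d);L=np.stack([(P[...,:2]-O)@X,(P[...,:2]-O)@U,P[...,2]],-1)
for y in np.arange(-.18,-.09,.005):
    k=L[(abs(L[...,1]-y)<.0025)&(abs(L[...,0])<.007)]; e=L[(abs(L[...,1]-y)<.0025)&(L[...,0]>.013)&(L[...,0]<.022)]
    print(round(y,3),np.round(np.median(k[:,2])*1000,1) if len(k) else '-',np.round(np.median(e[:,2])*1000,1) if len(e) else '-')
i2,d2=read_camera('scene')
K,Rm,t=cal('top')
cv2.imwrite('pics/g.png',cv2.resize(im[195:250,330:420],None,fx=7,fy=7,interpolation=3))
```

```text
-0.18 57.5 56.5
-0.175 56.2 55.5
-0.17 57.1 56.4
-0.165 48.3 51.4
-0.16 45.7 36.7
-0.155 43.3 21.0
-0.15 42.6 22.6
-0.145 42.6 22.0
-0.14 44.8 21.9
-0.135 43.6 23.4
-0.13 44.3 22.0
-0.125 44.6 21.1
-0.12 44.4 19.9
-0.115 46.1 53.6
-0.11 55.0 56.2
-0.105 45.6 45.0
-0.1 53.1 51.1
-0.095 54.1 54.5
```

View pics/g.png

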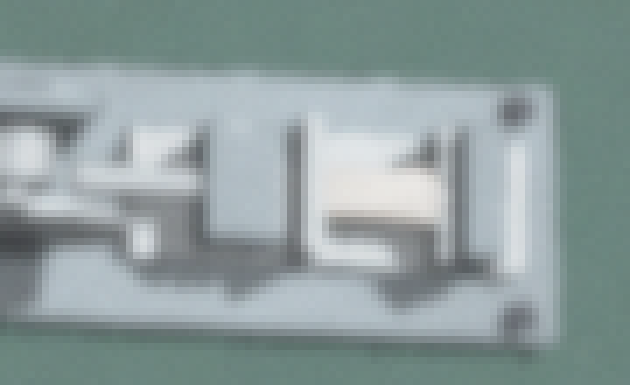

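The block spans y ≈ -162 to -117 mm at block-top height, touching both jaws, flat and central. Handing in.

```bash
python3 -c "
from h import *
print(close_job())"
```

```text
the job is handed in; nothing more can be done
None
```

The job is done and handed in at about 26 s of the 69 s allowed, with the robot clear of everything.

- **Block on the bench:** I lifted the block from the keeper by its ends, set it flat on open bench and let go. The depth check afterwards showed it flat.
- **Block in the vice:** I took it again by its long sides and laid it on the bed. It was about 1 mm off the middle of the bed in both directions.
- **Lever:** I pinched the grip; the finger gap read 24.3 mm. Earlier readings ran about 1 mm low, so I took the button as fully in. I swung the lever to its stop, where the wrist read about 22 N, then released.

**Last checks:**
- The lever sits about 6.8° above level, which is 1.10 rad.
- The button cap is back out, at x ≈ -21 mm.
- The block lies flat on the bed between the fixed jaw and the sliding jaw, touching both.
- The bearing, spigot and screwdriver looked in place in the last wrist picture; I did not measure them.

One check disagreed: the automatic rectangle fits of the block after clamping were spoiled by jaw pixels. I relied instead on the height profile and the top picture, which agree with each other.

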